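Post the out-of-date carton into the take-back box

ROBOT

A 6-joint arm with a two-finger parallel gripper is mounted at the origin on the work surface. World frame = base frame: x ahead of the robot, y to its left, z up, the work surface at z = 0. Lengths are in mm, angles in degrees, forces in N, time in s.
With the tool pointing down it reaches from about 325 to 925 mm from the base axis. Payload 3.1 kg.
Tool frame: the origin (TCP) lies at the very end of the fingers, on their centre line; the grasp point (between the pads) lies grasp_offset behind it (grasp_offset is the distance from the TCP to the grasp point, in mm); z points along the fingers, x is the direction in which the jaws open and shut, and the axes are right-handed (so a half turn about z gives the same grasp; the last joint's range is limited). The gripper opens to 85 mm and grips with 20 to 120 N. Pads are 22 mm wide; open, the fingers measure 114 mm over their backs; the gripper's body (76 mm by 85 mm) begins 54 mm behind the grasp point. The pads swing forward as they close: fully open they stand 13 mm farther back than shut.
Start: joints at [63.701, 12.427, 92.441, -0, 75.132, -6.429], TCP at [212.413, 587.809, 231.3] pointing down, gripper open.
Joint ranges: [-157.48, 157.48], [-44.54, 120.13], [17.64, 146.25], [-64.5, 244.5], [7.68, 150.69], [-147.95, 147.95]. Speed limits (degrees/s): [159.86, 159.86, 180, 180, 180, 180].

INTERFACE

Orientations are given as [roll, pitch, yaw] about the fixed x, y, z axes, in that order (R = Rz(yaw) Ry(pitch) Rx(roll)).
In Python, from station import * gives the robot as it stands. Calls block until the motion is done:
- goto(position, orientation): joint-space move of the TCP to a pose.
- move_l(position, attitude=None, speed=150): straight line of the TCP; attitude=None keeps the orientation; speed is the mean speed in mm/s.
- move_j(angles): joint-space move.
- grip(opening, squeeze=None): finger opening in mm; squeeze is the grip in N (None keeps the last); returns when the fingers have stopped.
- wait(seconds).
- solve_ik(position, orientation): joint angles nearest the present ones, or None.
- get_obs(): the state.
- get_image(name): name is "side" or "top"; returns the picture (384x512x3 uint8, red, green, blue); there is no depth.
- get_calibration(name): a dict with "fx", "fy", "cx", "cy" (pixels), "R" (3x3) and "t" (3): a world point X has camera coordinates R X + t. Camera axes: x right, y down, z forward; pixel columns grow to the right and rows downward; lengths in mm; the calibration is good to about 2 mm. A picture is of the moment at which its call begins. get_calibration takes no time and is no camera call.
A pose or a line that the arm cannot do raises Unreachable and nothing moves.
- sign_off(): hands the job in, once; it reports no verdict.
Trained networks look in the newest picture that a camera, given by its name, has taken for a name from the list of things; names that differ only in an ending like _2 or _b are one class to them, and where a whole thing is asked for, a point or a joint stands for the part that bears it (a point fixed in the world has none). Each returns a list of dicts, best first, with "score" (0 to 1); they miss things now and then, are a little off and sometimes report something else, mostly with a low value. They report only what shows in the picture. A call takes as long as a camera call. They do not tell look-alikes from the thing itself.
- spot_in(name, camera): "extent" ([centre column, centre row, width, height] in pixels, round what is visible of it).
- regions_of(name, camera): "region" (384x512 bool, what is visible of it) and "extent" ([centre column, centre row, width, height] in pixels, round what is visible of it).
The state is a dict: "t": time; "joint_pos": joint angles; "qvel": joint speeds; "effort": joint torques, N m; "tcp_pos": TCP position; "ee_rot": TCP orientation; "wrist_force": force on the tool from outside, world axes, zero at the start; "moment": the same for the moment, N m; "grip_width": finger opening in mm.
Only numpy, scipy, OpenCV 4.12 (cv2) and the standard library are available. Lean on these libraries where they do the work, as an engineer would, in place of code of your own. Each camera call takes 0.05 s, during which the arm holds its last target.

TASK

The tall slim medicine carton in the leaning rack is out of date: draw it out of its pocket and post it foot first into the white take-back box. Keep hold of it while its foot pushes the sprung flap open and goes well down past it, then let go so that it drops right in and the flap springs shut. Leave the other two cartons in their pockets and everything else where it is.

Things in the scene. Friction and masses are not known exactly. Their poses are not given: they have to be found in the camera images.
- carton: The tall slim white carton to post: 120 long, 44 wide, 26 thick, about 200 g, rigid, the longest of the three. Origin: middle of the 44 mm edge where its foot meets its lower, leaned-on face. +z runs along its length from foot to top, y across its width, +x into its thickness. In the rack it leans 30 degrees from vertical, top towards the rack's front (rack -x), and sticks 65 out of its pocket.
- carton_mid (a point): The centre of the tall slim carton (60 from its foot; at x 13, y 0, z 60 in its own frame).
- broad: A broad short white carton, 90 long, 62 wide, 24 thick, leaning in another pocket; origin and axes as for the tall carton. To be left alone.
- squat: A squat thick white carton, 78 long, 52 wide, 42 thick, leaning in another pocket; origin and axes as for the tall carton. To be left alone.
- rack: Fixed dark steel rack, 350 wide; origin on the table, front towards its -x. Three pockets side by side (centres at rack y -100, 0, 100; each 94 wide, 46 deep, 55 long along the lean) lean 30 degrees from vertical, mouths up and to rack -x: a carton is drawn out along its own length. Which carton is in which pocket varies; each may be up to 10 off the pocket's middle. Their foot edge is at x 0, z 14.
- ledge (a point): Middle of the lower front edge of the rack's wooden ledge (rack x -18, z 205), on two end posts. The ledge is 350 wide, 12 thick and runs 22 back from here. The tall carton's top (rack x -49, z 124) lies in front of and below it, so the tool has to come in along the lean, not straight down.
- box: Fixed white take-back box, 150 x 150, 200 tall, walls 5. Origin at the centre of its underside, z up. It and the rack stand on opposite sides of the robot's x axis, either way round, each turned up to 15 degrees.
- mouth (a point): Centre of the box's mouth, in its top face (z 200): an opening 64 (box x) by 84 (box y) closed by the flap. A carton goes in with its 44 mm width along the box's y; the free-edge half (towards box -x) is the easier place to push.
- flap (a joint): The aluminium flap (60 x 80, 3 thick) that closes the mouth, hinged along the mouth's +x edge; its free edge at the mouth's -x side swings down into the box. 0 = shut, flush; grows as it opens, stop at 1.4 rad. A spring shuts it: pushing at the free edge takes about 0.25 N to start and 0.6 N wide open. Fingers need not enter the mouth.
- tape: Roll of white tape, 84 across, 40 high, on the table. Origin at the centre of its underside.
- blister: Flat blister card, 70 x 110, 9 high. Origin at the centre of its underside.
- jar: Amber jar, 52 across, 75 high. Origin at the centre of its underside.
- smallcarton: White carton lying on the table, 50 x 95, 40 high. Origin at the centre of its underside.
Not all that is in view belongs to the job. What is shaped like the box but red is not meant. Leave any purple look-alike of the carton alone.

How it is judged:
By the outcome, as a careful person would: the job done as asked, in the order asked, and still so for the second after the job is handed in, with the robot touching nothing.
It also fails if it takes over 45 s, if anything falls off the work surface, if the arm or the gripper's body presses on something with over 40 N, if the wrist force passes 120 N, or if a joint passes its speed limit or range.

## Working session

There is one attempt and no reset: what is moved stays moved. The work goes in short steps, each a Python script; the robot and the scene stay as the last script left them, time stands still between calls to the robot, and variables do not carry over. Pictures are saved under pics/ and viewed, and the job is handed in when it is done.

```bash
ls; mkdir -p pics; python3 - <<'E'
from station import *
import cv2, numpy as np
o=get_obs(); print({k:(np.round(v,2).tolist() if not isinstance(v,dict) else v) for k,v in o.items()})
for n in ("side","top"):
    im=get_image(n); cv2.imwrite(f"pics/{n}0.png",im[:,:,::-1]); c=get_calibration(n)
    np.save(f"pics/{n}0.npy",im)
    R=np.array(c["R"]);t=np.array(c["t"]); print(n,c["fx"],c["cx"],c["cy"],"cam at",(-R.T@t).round(),"fwd",R[2].round(2))
    for nm in ("carton","broad","squat","rack","box","flap"):
        print(nm,[(np.round(d["extent"]).tolist(),round(d["score"],2)) for d in spot_in(nm,n)])
E
```

```text
pics
{'t': 0.0, 'joint_pos': [63.7, 12.48, 92.53, 0.0, 75.13, -6.43], 'qvel': [0.1, -0.01, 0.03, 0.0, -0.01, 0.07], 'effort': [0.0, -39.69, -30.38, -0.0, 0.01, 0.0], 'tcp_pos': [212.02, 587.07, 229.96], 'ee_rot': [-179.98, 0.14, 70.13], 'wrist_force': [-0.61, -0.37, 0.45], 'moment': [0.02, 0.0, -0.01], 'grip_width': 85.54}
side 358.6968273979877 259.16781148765773 187.73376042270263 cam at [1227.  116.  833.] fwd [-0.71 -0.09 -0.7 ]
carton [([351.0, 222.0, 24.0, 33.0], 0.64), ([411.0, 265.0, 48.0, 35.0], 0.6), ([172.0, 220.0, 80.0, 95.0], 0.57)]
broad [([313.0, 218.0, 24.0, 22.0], 0.76), ([172.0, 220.0, 79.0, 89.0], 0.42)]
squat [([275.0, 214.0, 23.0, 13.0], 0.67)]
rack [([317.0, 224.0, 147.0, 104.0], 0.62), ([171.0, 222.0, 81.0, 92.0], 0.24)]
box [([350.0, 219.0, 25.0, 30.0], 0.7), ([264.0, 162.0, 56.0, 82.0], 0.68), ([314.0, 218.0, 24.0, 21.0], 0.67), ([173.0, 219.0, 73.0, 89.0], 0.61)]
flap [([267.0, 136.0, 30.0, 15.0], 0.89), ([169.0, 197.0, 39.0, 25.0], 0.82)]
top 364.0884223429848 256.05223513622633 187.39269266528416 cam at [ 376.   24. 1147.] fwd [ 0.12 -0.02 -0.99]
carton [([114.0, 149.0, 37.0, 23.0], 0.7), ([165.0, 165.0, 29.0, 21.0], 0.56)]
broad [([198.0, 171.0, 26.0, 17.0], 0.92)]
squat [([233.0, 175.0, 16.0, 15.0], 0.71)]
rack [([194.0, 166.0, 138.0, 59.0], 0.9), ([233.0, 175.0, 21.0, 16.0], 0.69)]
box [([247.0, 243.0, 61.0, 64.0], 0.89), ([325.0, 145.0, 66.0, 69.0], 0.6)]
flap [([248.0, 241.0, 33.0, 28.0], 0.88), ([326.0, 137.0, 27.0, 28.0], 0.78), ([199.0, 168.0, 28.0, 20.0], 0.73)]
```

```bash
python3 - <<'E'
import cv2
a=cv2.imread("pics/side0.png");b=cv2.imread("pics/top0.png")
cv2.imwrite("pics/side0b.png",cv2.resize(a[110:310,110:460],None,fx=2.28,fy=2.28,interpolation=cv2.INTER_CUBIC))
cv2.imwrite("pics/top0b.png",cv2.resize(b[90:300,80:400],None,fx=2.5,fy=2.5,interpolation=cv2.INTER_CUBIC))
E
```

```text
(no output)
```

View pics/side0b.png

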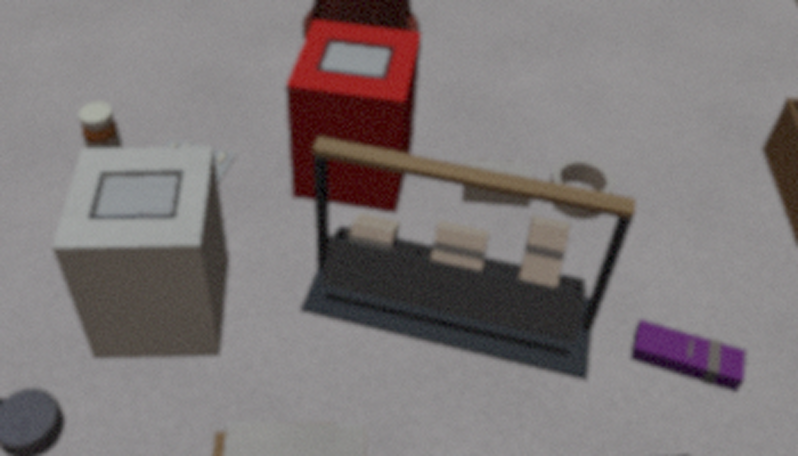

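View pics/top0b.png

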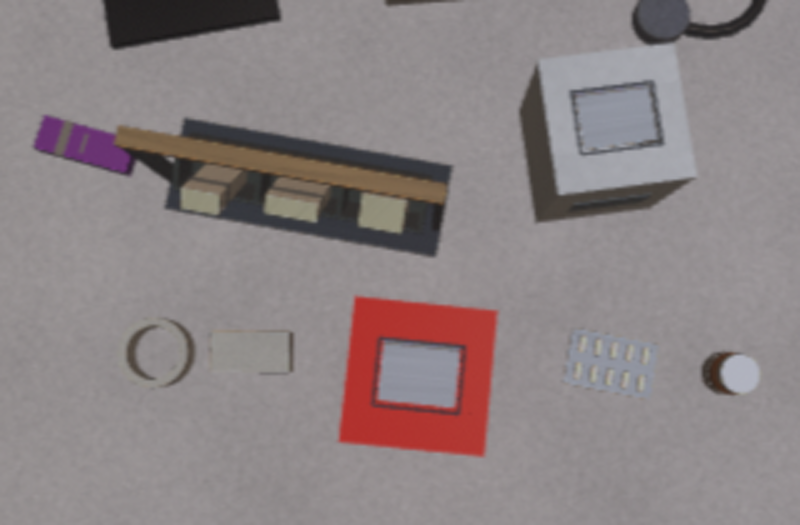

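View pics/top0.png

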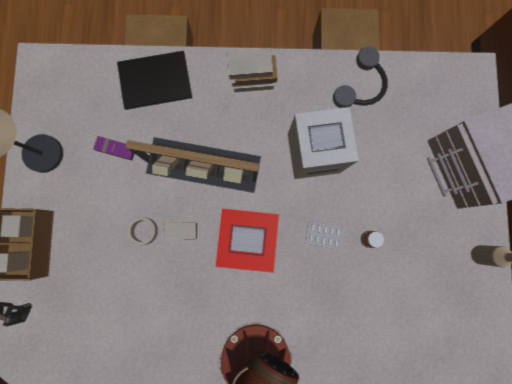

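```bash
cat > h.py <<'E'
import numpy as np, cv2, json, os
from scipy.optimize import least_squares, minimize
from scipy.spatial.transform import Rotation as Ro
def proj(c,P):
    P=np.atleast_2d(P); q=P@np.array(c["R"]).T+np.array(c["t"])
    return np.c_[c["fx"]*q[:,0]/q[:,2]+c["cx"], c["fy"]*q[:,1]/q[:,2]+c["cy"]]
def ray(c,uv,z):
    R=np.array(c["R"]);t=np.array(c["t"]);o=-R.T@t
    d=R.T@np.array([(uv[0]-c["cx"])/c["fx"],(uv[1]-c["cy"])/c["fy"],1]); return o+d*(z-o[2])/d[2]
def T2(x,y,yaw,P):
    c,s=np.cos(yaw),np.sin(yaw);P=np.atleast_2d(P)
    return np.c_[x+c*P[:,0]-s*P[:,1], y+s*P[:,0]+c*P[:,1], P[:,2]]
def boxpts(x0,x1,y0,y1,z0,z1): return np.array([[a,b,c] for a in(x0,x1) for b in(y0,y1) for c in(z0,z1)],float)
S=4
def sil(c,P,shape=(384,512)):
    q=proj(c,P); h=cv2.convexHull(((q+0.5)*S*16-8).round().astype(np.int32).reshape(-1,1,2)) 
    m=np.zeros((shape[0]*S,shape[1]*S),np.uint8); cv2.fillConvexPoly(m,h,255,cv2.LINE_8,4)
    return cv2.resize(m,(shape[1],shape[0]),interpolation=cv2.INTER_AREA)/255.
E
python3 - <<'E'
from station import *
import numpy as np, cv2
for cam in("top","side"):
    acc=np.mean([get_image(cam).astype(float) for _ in range(8)],0); np.save(f"pics/{cam}avg.npy",acc)
    for nm in("box","rack","carton"):
        for i,d in enumerate(regions_of(nm,cam)):
            e=np.round(d["extent"]); print(cam,nm,i,e,round(d["score"],2),d["region"].sum())
            np.save(f"pics/{cam}_{nm}_{i}.npy",d["region"])
t=np.load("pics/topavg.npy").astype(np.uint8); s=np.load("pics/sideavg.npy").astype(np.uint8)
a=cv2.resize(t[95:185,285:365],None,fx=5,fy=5,interpolation=cv2.INTER_CUBIC)
b=cv2.resize(s[170:240,130:210],None,fx=5,fy=5,interpolation=cv2.INTER_CUBIC)
cv2.imwrite("pics/boxz.png",np.hstack([a,np.vstack([b,np.zeros((100,400,3),np.uint8)])])[:,:,::-1])
a=cv2.resize(t[130:200,120:270],None,fx=5,fy=5,interpolation=cv2.INTER_CUBIC); cv2.imwrite("pics/rackz.png",a[:,:,::-1])
b=cv2.resize(s[165:280,240:400],None,fx=5,fy=5,interpolation=cv2.INTER_CUBIC); cv2.imwrite("pics/racks.png",b[:,:,::-1])
E
```

```text
top box 0 [247. 245.  64.  62.] 0.95 3436
top box 1 [325. 145.  67.  76.] 0.56 4062
top rack 0 [193. 167. 136.  55.] 0.59 3559
top carton 0 [166. 165.  28.  18.] 0.88 367
top carton 1 [115. 147.  36.  22.] 0.61 555
top carton 2 [327. 237.  36.  26.] 0.52 756
top carton 3 [325. 145.  71.  72.] 0.43 4123
side box 0 [266. 160.  56.  82.] 0.74 3676
side box 1 [172. 220.  80.  93.] 0.63 6203
side rack 0 [318. 223. 148. 101.] 0.67 6248
side carton 0 [349. 222.  19.  29.] 0.83 480
side carton 1 [410. 264.  51.  34.] 0.67 946
```

View pics/boxz.png

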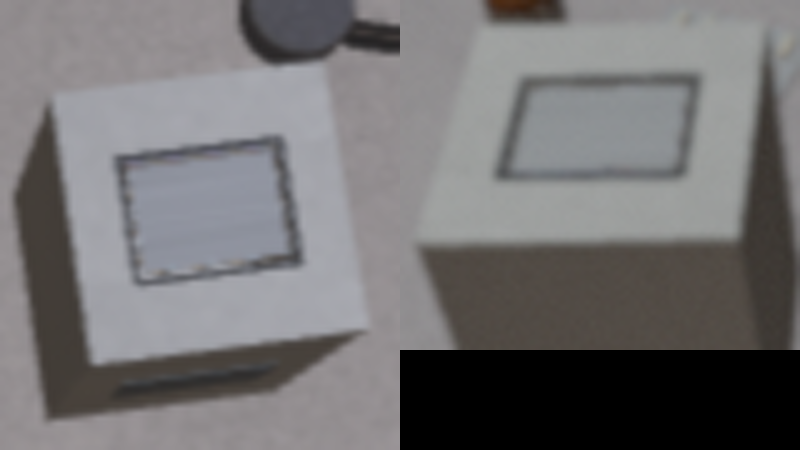

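View pics/rackz.png

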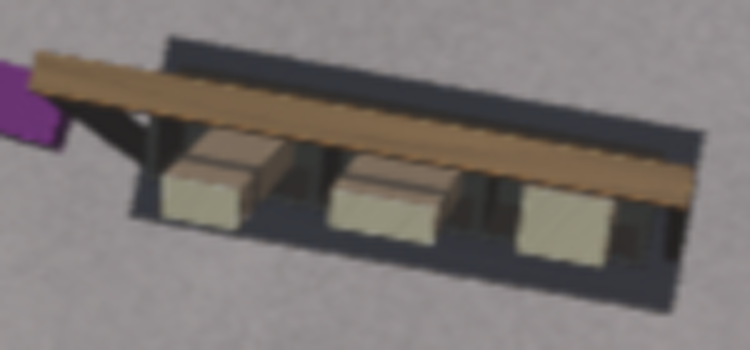

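View pics/racks.png

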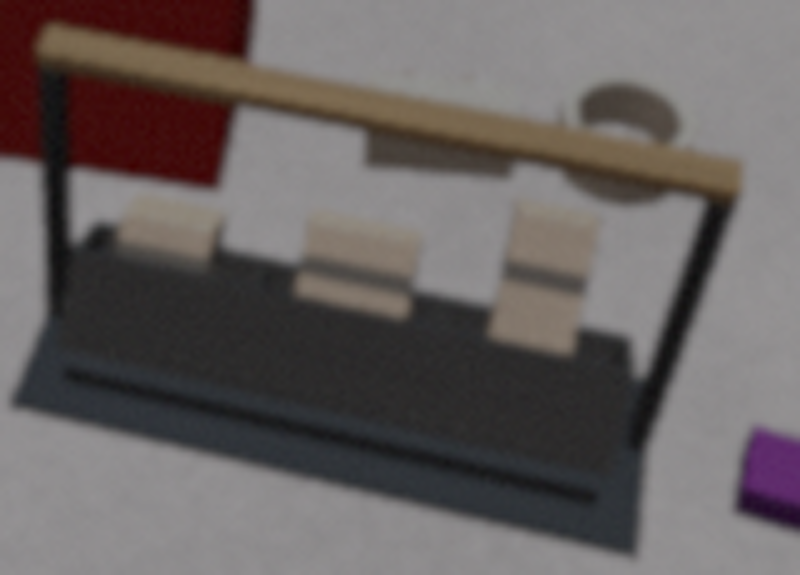

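```bash
cat > fit.py <<'E'
from h import *
from station import get_calibration
C={n:get_calibration(n) for n in("top","side")}
A={n:np.load(f"pics/{n}avg.npy") for n in C}
def fit(masks,pts,x0,sc):
    def cost(p): return sum(((sil(C[n],pts(p))-masks[n])[w[n]]**2).sum() for n in masks)
    w={}
    for n in masks:
        q=proj(C[n],pts(x0)); a=np.zeros((384,512),bool); u0,v0=(q.min(0)-25).astype(int);u1,v1=(q.max(0)+25).astype(int)
        a[max(v0,0):v1,max(u0,0):u1]=1; w[n]=a
    x=np.array(x0,float)
    for k in (1,.3):
        r=minimize(lambda d:cost(x+d*sc*k),np.zeros(len(x)),method="Nelder-Mead",options=dict(initial_simplex=np.vstack([np.zeros(len(x)),np.eye(len(x))]),xatol=.01,fatol=.05)); x=x+r.x*np.array(sc)*k
    return x,r.fun,{n:float(masks[n][w[n]].sum()) for n in masks}
if __name__=="__main__":
    # box
    m={"top":np.load("pics/top_box_1.npy")*1.,"side":np.load("pics/side_box_1.npy")*1.}
    c0=ray(C["top"],(327,137),200)
    for ms in({"top":m["top"]},{"side":m["side"]},m):
        for y in (0.1,): print("box",fit(ms,lambda p:T2(*p,boxpts(-75,75,-75,75,0,200)),[c0[0],c0[1],y],np.array([15,15,.15])))
    # ledge
    def wood(im,n):
        hsv=cv2.cvtColor(im.astype(np.uint8),cv2.COLOR_RGB2HSV); k=(hsv[...,0]>8)&(hsv[...,0]<22)&(hsv[...,1]>75)&(hsv[...,2]>60)
        r=np.zeros_like(k); 
        if n=="top": r[135:180,120:265]=1
        else: r[165:210,240:395]=1
        return (k&r)*1.
    m={n:wood(A[n],n) for n in C}; print({n:v.sum() for n,v in m.items()})
    cv2.imwrite("pics/wood.png",np.hstack([cv2.resize(m["top"][130:200,120:270]*255,None,fx=2.6,fy=2.6),cv2.resize(m["side"][160:230,240:390]*255,None,fx=2.6,fy=2.6)]))
    L=boxpts(-18,4,-175,175,205,217)
    c0=ray(C["top"],(192,157),205)
    for ms in({"top":m["top"]},{"side":m["side"]},m): print("rack",fit(ms,lambda p:T2(*p,L),[c0[0],c0[1],-.2],np.array([15,15,.1])))
E
python3 fit.py
```

```text
box (array([ 6.35022499e+02, -1.79792977e+02,  1.41365900e-01]), np.float64(45.50892733564014), {'top': 4062.0})
box (array([ 6.34480504e+02, -1.79361332e+02,  1.50452300e-01]), np.float64(57.43083429450212), {'side': 6203.0})
box (array([ 6.34676273e+02, -1.79502876e+02,  1.48793867e-01]), np.float64(107.96155324875048), {'top': 4062.0, 'side': 6203.0})
{'top': np.float64(1177.0), 'side': np.float64(1085.0)}
rack (array([ 5.82065477e+02,  1.74139580e+02, -1.62431786e-01]), np.float64(67.37424067666282), {'top': 1177.0})
rack (array([ 5.80574894e+02,  1.71030943e+02, -1.78120541e-01]), np.float64(278.52748942714345), {'side': 1085.0})
rack (array([ 5.81655443e+02,  1.72892631e+02, -1.68223263e-01]), np.float64(374.98291426374465), {'top': 1177.0, 'side': 1085.0})[ WARN:0@3.760] global loadsave.cpp:1063 imwrite_ Unsupported depth image for selected encoder is fallbacked to CV_8U.
```

View pics/wood.png

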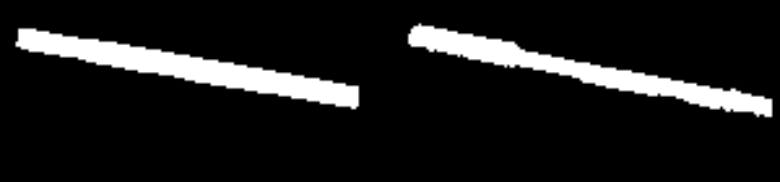

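```bash
cat > fit2.py <<'E'
from fit import *
c30,s30=np.cos(np.pi/6),.5
def cart(P): # carton frame-> rack-like frame with foot edge at origin x0,z14
    P=np.atleast_2d(P); return np.c_[P[:,0]*c30-P[:,2]*s30, P[:,1], 14+P[:,0]*s30+P[:,2]*c30]
mt=np.load("pics/top_carton_0.npy")*1.; ms=np.load("pics/side_carton_0.npy")*1.
rk=np.array([582,173.5,-.165]); led=sil(C["top"],T2(*rk,boxpts(-18,4,-175,175,205,217)))
def mods(p):
    a=sil(C["side"],T2(*p,cart(boxpts(0,26,-22,22,50,120))))
    b=np.clip(sil(C["top"],T2(*p,cart(boxpts(0,26,-22,22,30,120))))-led,0,1)
    return a,b
def cost(p,ws=1,wt=1):
    a,b=mods(p); return ws*((a-ms)**2).sum()+wt*((b-mt)**2).sum()
x0=np.r_[T2(*rk,[[0,100,0]])[0][:2],rk[2]]; sc=np.array([8,8,.1])
for ws,wt in((1,1),(1,0),(0,1)):
    r=minimize(lambda d:cost(x0+d*sc,ws,wt),np.zeros(3),method="Nelder-Mead",options=dict(initial_simplex=np.vstack([np.zeros(3),np.eye(3)])*1.)); p=x0+r.x*sc
    c,s=np.cos(-rk[2]),np.sin(-rk[2]); d=p[:2]-rk[:2]; print(p,r.fun,"in rack",c*d[0]-s*d[1],s*d[0]+c*d[1], ms.sum(),mt.sum())
p=x0
def draw(n,sl,k,segs,col):
    pass
E2=[(0,1),(0,2),(0,4),(1,3),(1,5),(2,3),(2,6),(3,7),(4,5),(4,6),(5,7),(6,7)]
items=[(T2(*rk,boxpts(-18,4,-175,175,205,217)),(0,255,0))]
r=minimize(lambda d:cost(x0+d*sc),np.zeros(3),method="Nelder-Mead",options=dict(initial_simplex=np.vstack([np.zeros(3),np.eye(3)]))); p=x0+r.x*sc
items.append((T2(*p,cart(boxpts(0,26,-22,22,50,120))),(0,0,255)))
items.append((T2(*np.array([582,173.5,-.165]),cart(boxpts(-0,46,53,147,0,55))),(255,255,0)))
for n,(v0,v1,u0,u1) in (("top",(130,200,120,270)),("side",(165,280,240,400))):
    k=5; im=cv2.resize(A[n][v0:v1,u0:u1].astype(np.uint8)[:,:,::-1],None,fx=k,fy=k,interpolation=cv2.INTER_CUBIC)
    for P,col in items:
        q=(proj(C[n],P)-[u0,v0]+.5)*k
        for i,j in E2: cv2.line(im,tuple(int(v) for v in q[i]),tuple(int(v) for v in q[j]),col,1)
    cv2.imwrite(f"pics/ov_{n}.png",im)
# rectified mouth
bx=np.array([634.7,-179.5,.1488]); g=np.arange(-60,60,.5)
X,Y=np.meshgrid(g[::-1],g[::-1],indexing="ij"); out=[]
for n in C:
    q=proj(C[n],T2(*bx,np.c_[X.ravel(),Y.ravel(),np.full(X.size,200.)])).astype(np.float32)
    o=cv2.remap(A[n].astype(np.uint8),q[:,0].reshape(X.shape),q[:,1].reshape(X.shape),cv2.INTER_CUBIC)
    out.append(o); prof=o[:,100:140].mean((1,2)); print(n,[(float(g[::-1][i]),int(prof[i])) for i in range(40,200,4)])
cv2.imwrite("pics/mouth.png",cv2.resize(np.hstack(out),None,fx=1.6,fy=1.6)[:,:,::-1])
E
python3 fit2.py
```

```text
[ 5.98856635e+02  2.72255757e+02 -1.75859146e-01] 44.32101499423298 in rack 0.40683123492408413 100.18323332113481 480.0 367.0
[ 5.99527095e+02  2.72032716e+02 -2.00341590e-01] 18.958308342945024 in rack 1.104820242837956 100.07334544405954 480.0 367.0
[ 5.98970087e+02  2.70520652e+02 -1.84181646e-01] 13.758938869665513 in rack 0.8037373395676415 98.49032808000887 480.0 367.0
top [(39.5, 163), (37.5, 140), (35.5, 99), (33.5, 92), (31.5, 112), (29.5, 127), (27.5, 141), (25.5, 149), (23.5, 149), (21.5, 149), (19.5, 149), (17.5, 151), (15.5, 153), (13.5, 152), (11.5, 151), (9.5, 151), (7.5, 150), (5.5, 150), (3.5, 150), (1.5, 150), (-0.5, 151), (-2.5, 150), (-4.5, 150), (-6.5, 150), (-8.5, 149), (-10.5, 147), (-12.5, 147), (-14.5, 147), (-16.5, 148), (-18.5, 149), (-20.5, 149), (-22.5, 149), (-24.5, 149), (-26.5, 148), (-28.5, 143), (-30.5, 139), (-32.5, 116), (-34.5, 106), (-36.5, 141), (-38.5, 164)]
side [(39.5, 146), (37.5, 130), (35.5, 114), (33.5, 109), (31.5, 115), (29.5, 127), (27.5, 137), (25.5, 142), (23.5, 144), (21.5, 145), (19.5, 145), (17.5, 146), (15.5, 146), (13.5, 146), (11.5, 146), (9.5, 145), (7.5, 145), (5.5, 145), (3.5, 145), (1.5, 145), (-0.5, 145), (-2.5, 145), (-4.5, 144), (-6.5, 144), (-8.5, 144), (-10.5, 144), (-12.5, 143), (-14.5, 143), (-16.5, 144), (-18.5, 144), (-20.5, 143), (-22.5, 141), (-24.5, 134), (-26.5, 124), (-28.5, 108), (-30.5, 98), (-32.5, 98), (-34.5, 111), (-36.5, 126), (-38.5, 143)]
```

View pics/ov_top.png

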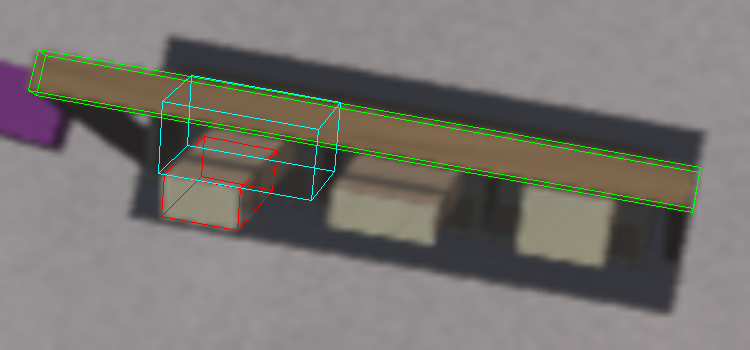

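View pics/ov_side.png

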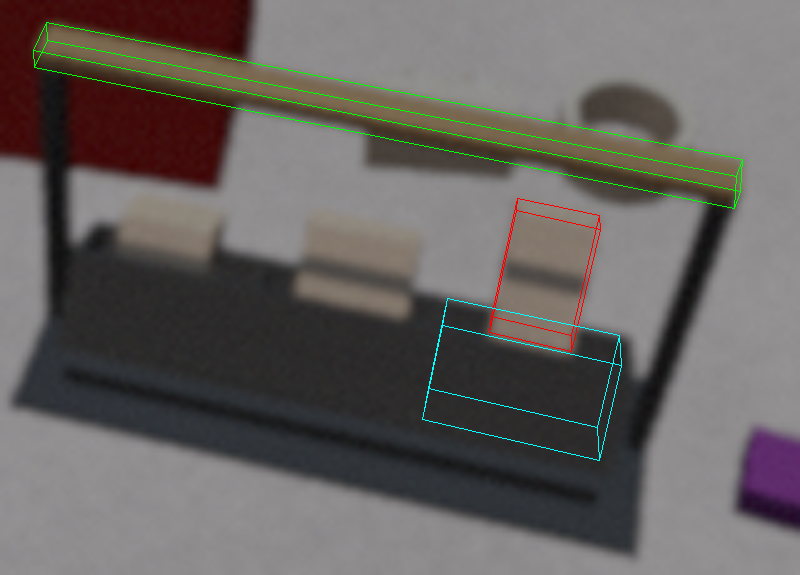

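View pics/mouth.png

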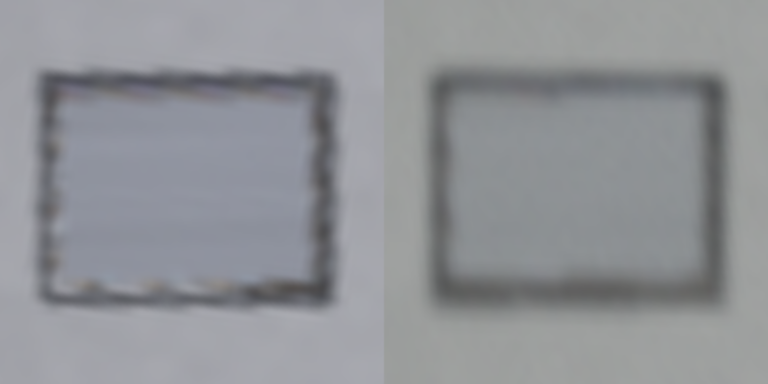

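```bash
python3 - <<'E'
import station; print([n for n in dir(station) if n[0]!='_']); print(getattr(station,'grasp_offset',None)); 
print(station.get_obs().keys(), station.get_obs()['t'])
E
cat > plan.py <<'E'
from h import *
G=np.array([599.,271.5,-.173]); B=np.array([634.7,-179.5,.1488])
c30,s30=np.cos(np.pi/6),.5
def cart(P):
    P=np.atleast_2d(P); return np.c_[P[:,0]*c30-P[:,2]*s30, P[:,1], 14+P[:,0]*s30+P[:,2]*c30]
def cw(P): return T2(*G,cart(P))[0]
def rpy(z,x):
    z=np.array(z,float);x=np.array(x,float);x/=np.linalg.norm(x);M=np.c_[x,np.cross(z,x),z]; return Ro.from_matrix(M).as_euler("xyz",degrees=True)
def dirw(yaw,v): return T2(0,0,yaw,np.array(v,float))[0]
RG=rpy(dirw(G[2],[s30,0,-c30]),dirw(G[2],[0,1,0]))
def RB(tilt=0): a=np.radians(tilt); return rpy(dirw(B[2],[np.sin(a),0,-np.cos(a)]),dirw(B[2],[0,1,0]))
def bw(x,y,z): return T2(*B,[[x,y,z]])[0]
E
python3 - <<'E'
from station import *
from plan import *
for zz in (95,115,200,300): 
    p=cw([13,0,zz]); print(zz,p.round(1),RG.round(1),np.round(solve_ik(p,RG),1))
for z in(205,330): print(bw(-10,0,z).round(1),RB().round(1),np.round(solve_ik(bw(-10,0,z),RB()),1))
E
```

```text
['Unreachable', 'get_calibration', 'get_image', 'get_obs', 'goto', 'grasp_offset', 'grip', 'move_j', 'move_l', 'regions_of', 'sign_off', 'solve_ik', 'spot_in', 'wait']
18.700000000000003
dict_keys(['t', 'joint_pos', 'qvel', 'effort', 'tcp_pos', 'ee_rot', 'wrist_force', 'moment', 'grip_width']) 1.8
95 [563.3 277.7 102.8] [150.    0.   80.1] [ 28.5  11.4 114.1 -33.   34.8 -27.4]
115 [553.4 279.5 120.1] [150.    0.   80.1] [ 29.2   8.9 114.6 -31.9  36.7 -28.3]
200 [511.6 286.8 193.7] [150.    0.   80.1] [ 32.5  -0.8 115.8 -28.2  45.5 -31.1]
300 [462.3 295.4 280.3] [150.    0.   80.1] [ 36.9 -10.4 114.8 -25.8  56.9 -32.6]
[ 624.8 -181.   205. ] [-180.     0.    98.5] [ -22.3   16.7   90.1   -0.    73.2 -120.9]
[ 624.8 -181.   330. ] [-180.     0.    98.5] [ -22.3   12.1   82.3   -0.    85.6 -120.9]
```

```bash
python3 - <<'E'
from station import *
from plan import *
f=lambda:(lambda o:print(round(o['t'],2),np.round(o['tcp_pos'],1),np.round(o['ee_rot'],1),np.round(o['wrist_force'],1),round(o['grip_width'],1)))(get_obs())
goto(cw([13,0,300]),RG); f()
move_l(cw([13,0,170]),None,150); f()
for n in("top","side"): cv2.imwrite(f"pics/{n}1.png",cv2.resize(get_image(n)[110:290,100:420] if n=="top" else get_image(n)[140:290,220:440],None,fx=2.4,fy=2.4,interpolation=cv2.INTER_CUBIC)[:,:,::-1])
E
```

```text
3.22 [462.3 296.2 280.4] [150.   -0.   80.1] [ 0.1  1.  -0.7] 85.4
4.23 [526.7 284.8 168.6] [ 1.499e+02 -1.000e-01  8.010e+01] [ 0.8  0.5 -0. ] 85.0
```

View pics/top1.png

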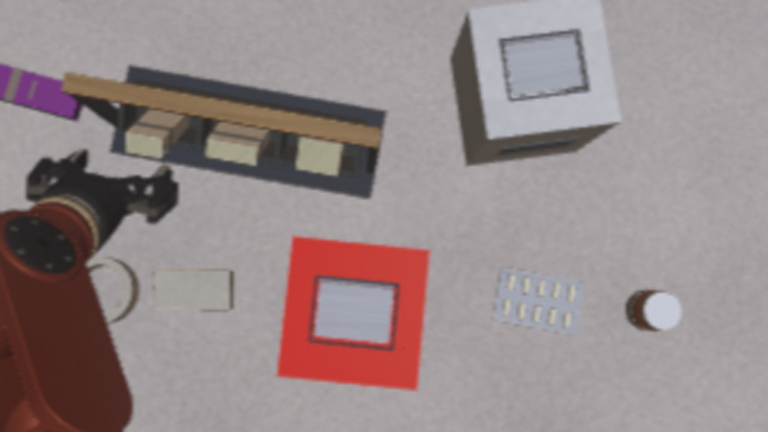

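View pics/side1.png

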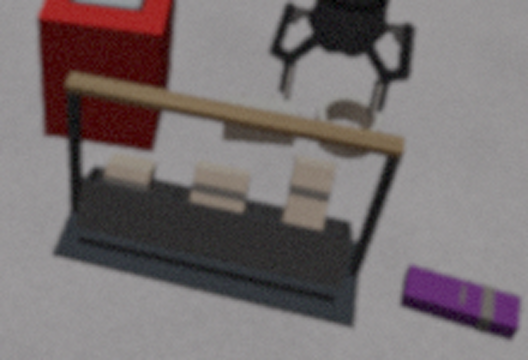

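```bash
python3 - <<'E'
from station import *
from plan import *
tcp=np.array(get_obs()['tcp_pos'])
for n,o in(("top",(100,110)),("side",(220,140))):
    c=get_calibration(n)
    for z in(170,185): 
        for y in(-43,0,43): print(n,z,y,((proj(c,cw([13,y,z]))[0]-o+.5)*2.4).round())
E
```

```text
top 170 -43 [169. 167.]
top 170 0 [131. 160.]
top 170 43 [ 94. 153.]
top 185 -43 [165. 172.]
top 185 0 [127. 165.]
top 185 43 [ 89. 158.]
side 170 -43 [286. 112.]
side 170 0 [325. 120.]
side 170 43 [365. 128.]
side 185 -43 [288.  99.]
side 185 0 [328. 107.]
side 185 43 [368. 115.]
```

```bash
python3 - <<'E'
from station import *
from plan import *
f=lambda:(lambda o:print(round(o['t'],2),np.round(o['tcp_pos'],1),np.round(o['ee_rot'],1),np.round(o['wrist_force'],1),np.round(o['moment'],2),round(o['grip_width'],1)))(get_obs())
move_l(cw([13,0,82]),None,110); f()
wait(.1)
def shot(k):
    for n in("top","side"): cv2.imwrite(f"pics/{n}{k}.png",cv2.resize(get_image(n)[120:200,110:270] if n=="top" else get_image(n)[160:280,230:400],None,fx=4,fy=4,interpolation=cv2.INTER_CUBIC)[:,:,::-1])
shot(2)
E
```

```text
5.28 [570.  276.9  92.1] [150.   -0.   80.1] [-0.7  0.1  0.1] [ 0.08  0.2  -0.02] 85.3
```

View pics/top2.png

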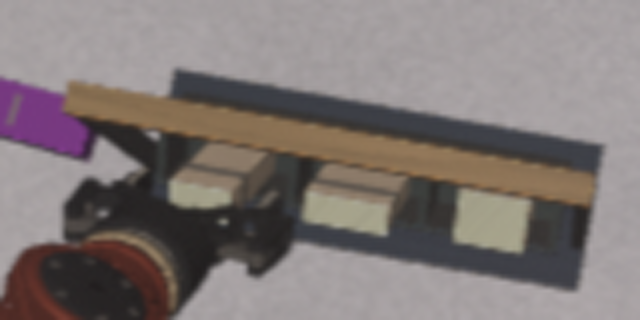

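View pics/side2.png

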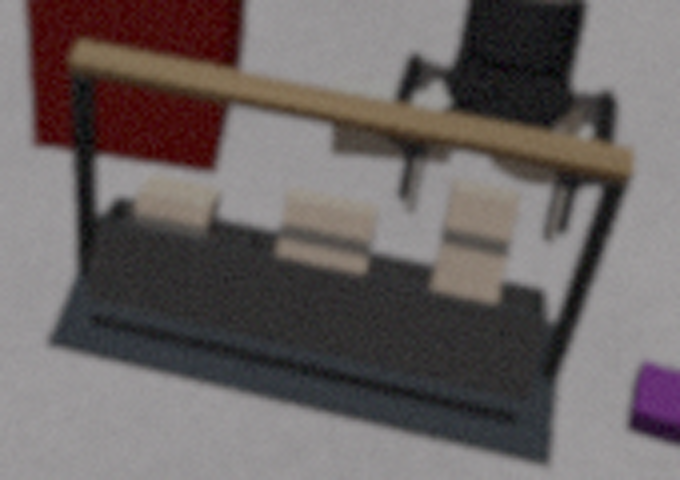

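```bash
python3 - <<'E'
from station import *
from plan import *
f=lambda:(lambda o:print(round(o['t'],2),np.round(o['tcp_pos'],1),np.round(o['ee_rot'],1),np.round(o['wrist_force'],1),np.round(o['moment'],2),round(o['grip_width'],1)))(get_obs())
grip(30,60); f()
move_l(cw([13,0,110]),None,70); f()
move_l(cw([13,0,200]),None,150); f()
for n in("top","side"): cv2.imwrite(f"pics/{n}3.png",cv2.resize(get_image(n)[120:240,110:270] if n=="top" else get_image(n)[130:280,230:400],None,fx=4,fy=4,interpolation=cv2.INTER_CUBIC)[:,:,::-1])
E
```

```text
5.94 [569.8 277.   91.9] [150.   -0.   80.1] [-1.7  1.1  2.7] [0.18 0.38 0.07] 43.2
6.49 [555.8 279.1 116.1] [150.   -0.   80.1] [2.1 0.3 0. ] [0.02 0.06 0.  ] 43.5
7.24 [510.9 286.3 192.3] [1.501e+02 1.000e-01 8.010e+01] [ 0.5 -0.9 -2.2] [ 0.    0.43 -0.01] 43.8
```

View pics/top3.png

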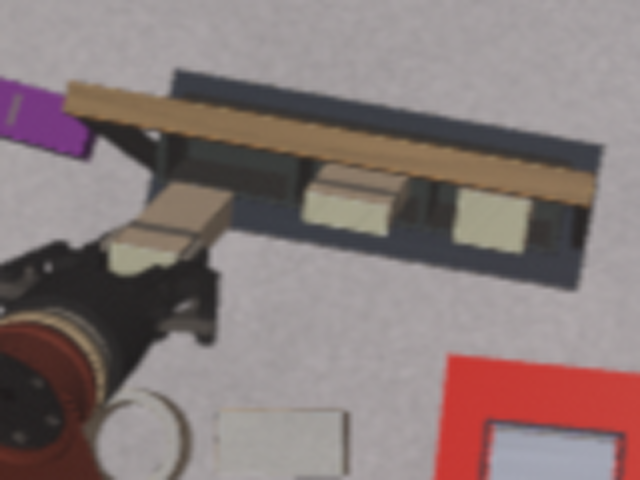

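View pics/side3.png

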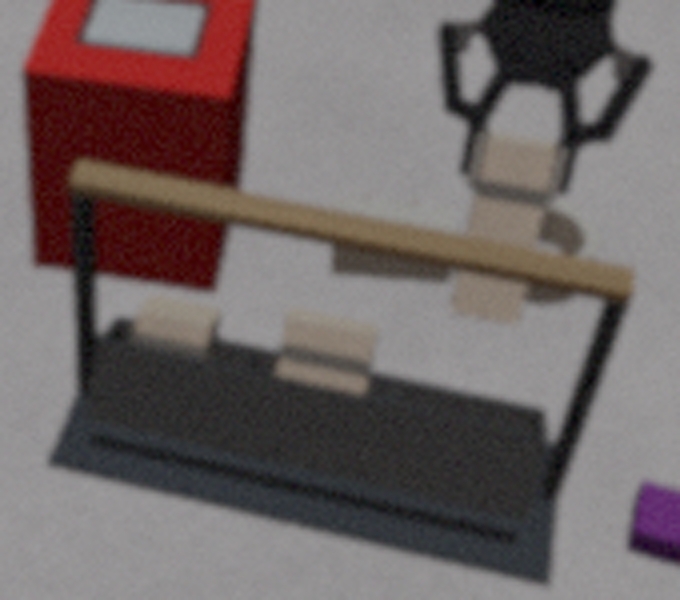

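```bash
python3 - <<'E'
from station import *
from plan import *
f=lambda:(lambda o:print(round(o['t'],2),np.round(o['tcp_pos'],1),np.round(o['ee_rot'],1),np.round(o['wrist_force'],1),np.round(o['moment'],2),round(o['grip_width'],1)))(get_obs())
p=cw([13,0,255]); move_l(p,None,150)
move_l([p[0]-15,p[1],350],RB(),150); f()
goto(bw(-10,0,350),RB()); f()
move_l(bw(-10,0,310),None,100);wait(.2); f()
for n in("top","side"): 
    im=get_image(n); np.save(f"pics/{n}4.npy",im)
    cv2.imwrite(f"pics/{n}4.png",cv2.resize(im[80:220,250:410] if n=="top" else im[100:280,100:270],None,fx=4 if n=="top" else 3.3,fy=4 if n=="top" else 3.3,interpolation=cv2.INTER_CUBIC)[:,:,::-1])
E
```

```text
8.89 [469.  291.1 348.1] [-1.799e+02  1.000e-01  9.850e+01] [-0.4  0.6 -2.2] [-0.01 -0.03  0.02] 43.5
10.7 [ 625.  -179.6  350.1] [180.   -0.   98.6] [ 0.7  0.9 -1.9] [-0.01 -0.01 -0.04] 43.5
11.45 [ 625.4 -181.2  311.3] [1.799e+02 1.000e-01 9.850e+01] [ 0.1 -0.3 -1.6] [-0.03  0.04 -0.02] 43.4
```

View pics/top4.png

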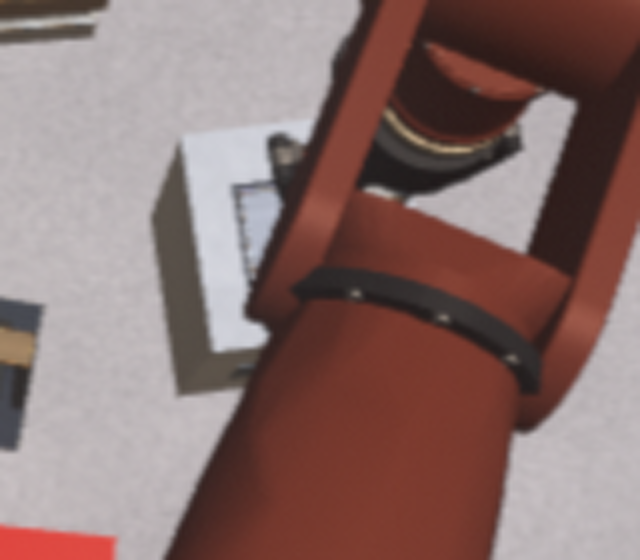

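View pics/side4.png

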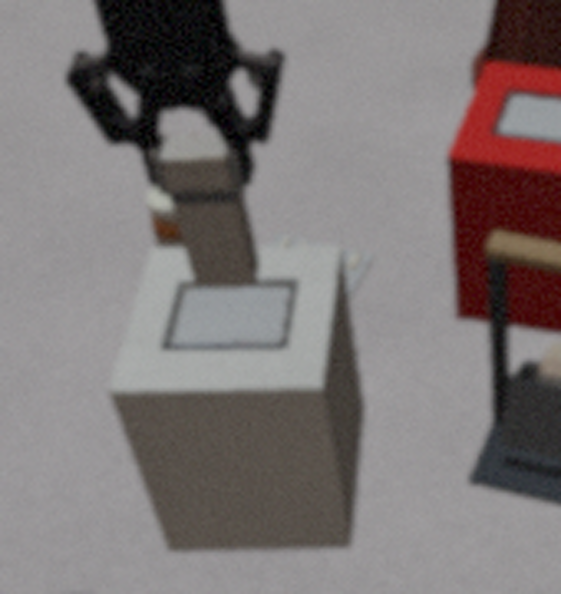

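```bash
python3 - <<'E'
from station import *
from plan import *
im=np.load("pics/side4.npy");c=get_calibration("side");k=8;u0,v0=140,140
o=cv2.resize(im[v0:v0+70,u0:u0+60],None,fx=k,fy=k,interpolation=cv2.INTER_CUBIC)[:,:,::-1].copy()
tcp=np.array(get_obs()['tcp_pos']); ctr=np.array([tcp[0],tcp[1]])
for P,col in((T2(tcp[0],tcp[1],B[2],boxpts(-13,13,-22,22,tcp[2]-82,tcp[2]+38)),(0,0,255)),(T2(*B,boxpts(-32,32,-42,42,200,200)),(0,255,0))):
    q=(proj(c,P)-[u0,v0]+.5)*k
    for i,j in [(0,1),(0,2),(0,4),(1,3),(1,5),(2,3),(2,6),(3,7),(4,5),(4,6),(5,7),(6,7)]: cv2.line(o,tuple(int(v) for v in q[i]),tuple(int(v) for v in q[j]),col,1)
cv2.imwrite("pics/ov4.png",o)
E
```

```text
(no output)
```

View pics/ov4.png

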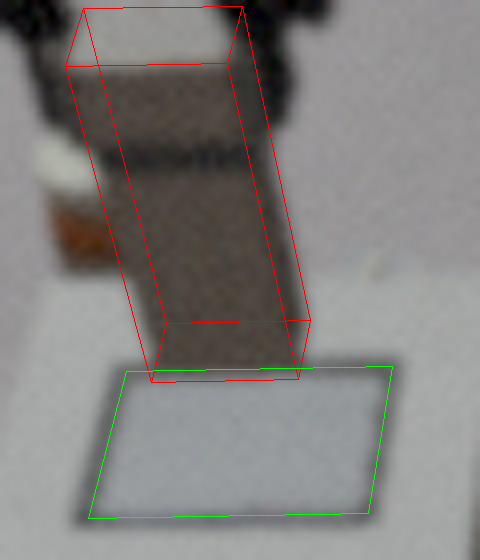

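```bash
python3 - <<'E'
from station import *
from plan import *
f=lambda:(lambda o:print(round(o['t'],2),np.round(o['tcp_pos'],1),np.round(o['ee_rot'],1),np.round(o['wrist_force'],1),np.round(o['moment'],2),round(o['grip_width'],1)))(get_obs())
for z in(295,285,275,262):
    move_l(bw(-6,0,z),None,50); f()
    if abs(get_obs()['wrist_force'][2])>8: print("STOP");break
im=get_image("side"); np.save("pics/side5.npy",im)
cv2.imwrite("pics/side5.png",cv2.resize(im[120:270,110:240],None,fx=4,fy=4,interpolation=cv2.INTER_CUBIC)[:,:,::-1])
E
```

```text
12.01 [ 628.4 -180.2  293.9] [-1.799e+02 -1.000e-01  9.850e+01] [ 0.5 -0.3 -1.8] [-0.01 -0.02  0.02] 43.6
12.36 [ 628.3 -180.2  284.1] [-179.9   -0.    98.5] [-0.7 -0.6 -2. ] [-0.01  0.02 -0.03] 43.4
12.71 [ 628.3 -180.3  274.4] [-179.9   -0.    98.5] [-0.6  0.4 -0.9] [-0.01  0.11  0.01] 43.1
13.12 [ 628.1 -180.2  261. ] [-1.799e+02 -1.000e-01  9.850e+01] [-0.8 -0.1 -0.8] [-0.03  0.19 -0.01] 43.2
```

View pics/side5.png

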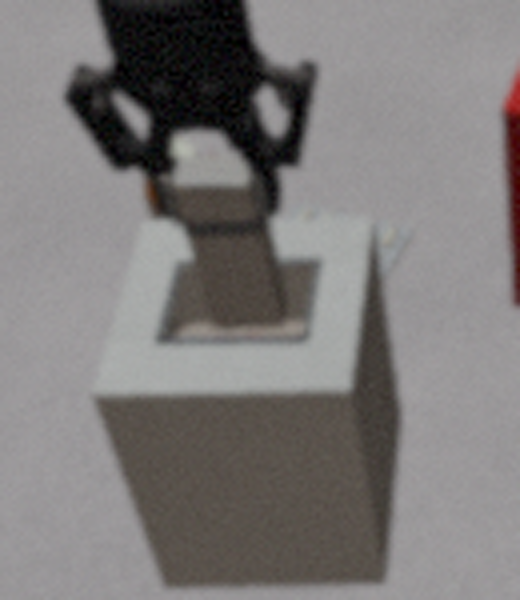

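```bash
python3 - <<'E'
from station import *
from plan import *
f=lambda:(lambda o:print(round(o['t'],2),np.round(o['tcp_pos'],1),np.round(o['wrist_force'],1),np.round(o['moment'],2),round(o['grip_width'],1)))(get_obs())
for z in(245,228,208):
    move_l(bw(-6,0,z),None,60); f()
    if np.linalg.norm(get_obs()['wrist_force'])>10: print("STOP");break
wait(.2)
im=get_image("side"); np.save("pics/side6.npy",im)
cv2.imwrite("pics/side6.png",cv2.resize(im[120:270,110:240],None,fx=4,fy=4,interpolation=cv2.INTER_CUBIC)[:,:,::-1])
E
```

```text
13.6 [ 628.  -180.2  243.7] [-0.9  0.1 -1.1] [-0.04  0.15 -0.05] 43.3
14.03 [ 628.  -180.2  226.8] [-0.7 -0.3 -2.4] [-0.03  0.2  -0.01] 43.6
14.52 [ 628.1 -180.2  206.9] [-1.4  0.2 -2. ] [-0.03  0.2  -0.02] 42.9
```

View pics/side6.png

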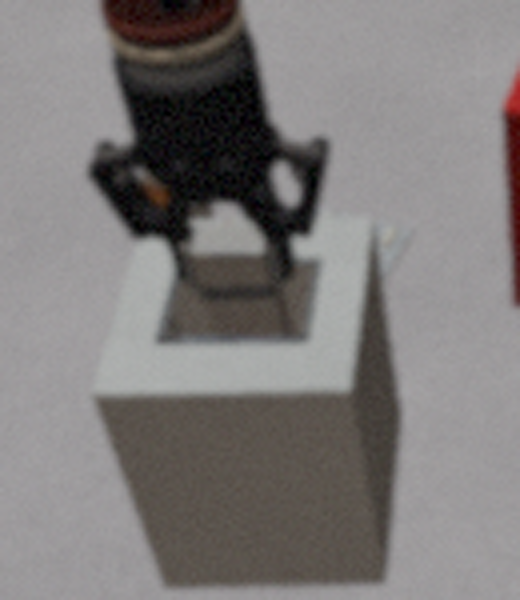

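```bash
python3 - <<'E'
from station import *
from plan import *
f=lambda:(lambda o:print(round(o['t'],2),np.round(o['tcp_pos'],1),np.round(o['wrist_force'],1),np.round(o['moment'],2),round(o['grip_width'],1)))(get_obs())
grip(66); f(); wait(.6); f()
im=get_image("side")
cv2.imwrite("pics/side7.png",cv2.resize(im[120:270,110:240],None,fx=4,fy=4,interpolation=cv2.INTER_CUBIC)[:,:,::-1])
E
```

```text
15.12 [ 629.4 -180.6  208.9] [ 0.1 -0.5  0.2] [-0.08 -0.04  0.01] 65.5
15.72 [ 628.7 -180.4  208. ] [-0.5  0.8 -0.8] [0.04 0.01 0.02] 66.3
```

View pics/side7.png

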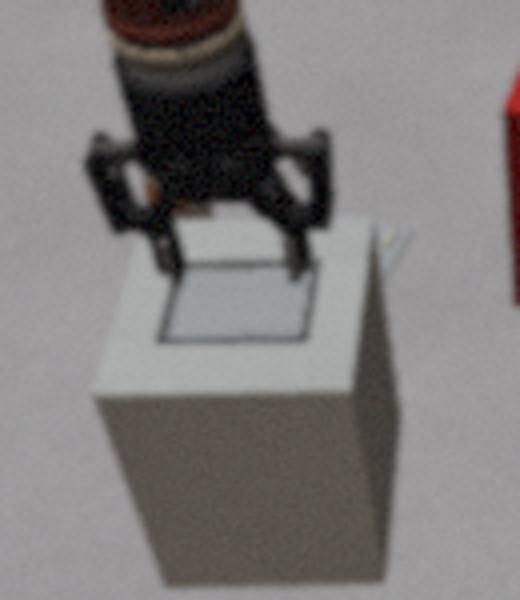

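The carton has dropped in and the flap has shut. I'll lift clear and check the whole scene.

```bash
python3 - <<'E'
from station import *
from plan import *
move_l(bw(-6,0,350),None,150)
goto([480,-330,350],RB()); wait(.3)
for n in("top","side"):
    im=get_image(n); np.save(f"pics/{n}8.npy",im); cv2.imwrite(f"pics/{n}8.png",cv2.resize(im,None,fx=1.5,fy=1.5,interpolation=cv2.INTER_CUBIC)[:,:,::-1])
    print(n,[(nm,[(np.round(d["extent"]).tolist(),round(d["score"],2)) for d in spot_in(nm,n)][:2]) for nm in("carton","broad","squat","flap")])
o=get_obs();print(o['t'],np.round(o['wrist_force'],1))
E
```

```text
top [('carton', [([114.0, 150.0, 41.0, 22.0], 0.65)]), ('broad', [([200.0, 169.0, 29.0, 18.0], 0.82), ([372.0, 239.0, 22.0, 18.0], 0.55)]), ('squat', [([232.0, 174.0, 18.0, 15.0], 0.72)]), ('flap', [([328.0, 137.0, 30.0, 30.0], 0.67), ([248.0, 242.0, 32.0, 26.0], 0.6)])]
side [('carton', [([412.0, 267.0, 51.0, 30.0], 0.77)]), ('broad', [([312.0, 218.0, 26.0, 21.0], 0.9)]), ('squat', [([272.0, 215.0, 20.0, 19.0], 0.57)]), ('flap', [([172.0, 197.0, 36.0, 21.0], 0.72), ([267.0, 136.0, 29.0, 16.0], 0.58)])]
18.5167 [-0.2  0.5  0.7]
```

View pics/top8.png

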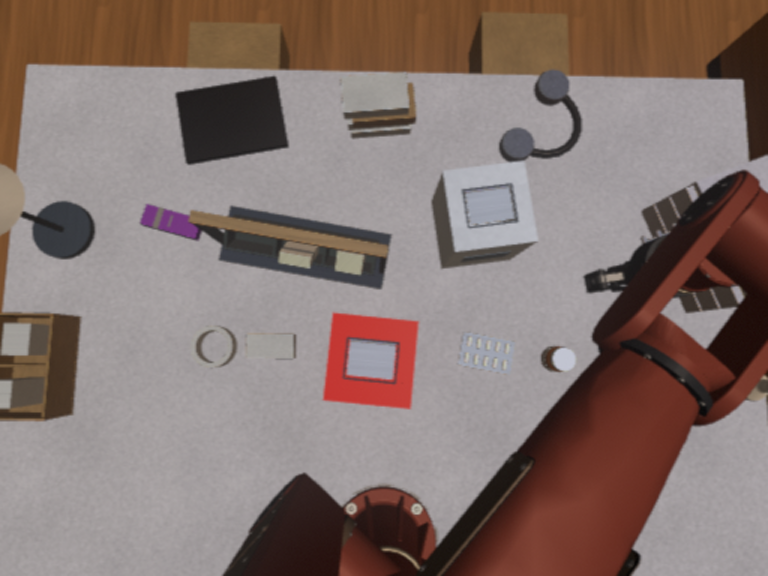

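View pics/side8.png

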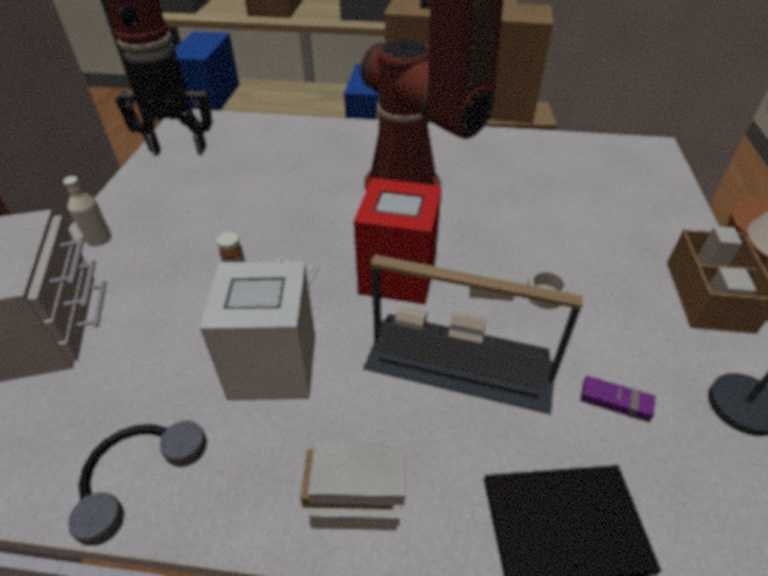

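```bash
python3 -c "
from station import *
print(sign_off())"
```

```text
the job is handed in; nothing more can be done
None
```

The tall carton is posted in the white take-back box, and I handed the job in at about 18.5 s on the robot's clock.

- **Drawing out:** I gripped it across its 44 mm width and drew it along the lean out of the rack's left pocket, as seen from above.
- **Posting:** I turned it upright and pushed its foot down through the flap's free-edge half. The foot was about 75 mm past the flap when I let go.
- **Forces:** The wrist force read no more than about 3 N at any reading I took.

**Last checks:**
- The flap looks shut and flush in both camera views, and no tall carton shows in the rack or on the table.
- The broad and squat cartons are at the same pixels as before, to within the detector's usual few pixels of scatter. The rest of the scene looks undisturbed.
- The arm stands clear of everything.

**Disagreements:**
- In one overlay before posting, the carton's foot looked 3–4 mm off where I predicted, so I moved the posting point 4 mm towards the middle of the mouth.
- In the last pictures the carton detector reported only the purple look-alike. It has not moved.
- The cameras cannot see inside the shut box. That the carton is inside rests on its vanishing past the flap and the flap closing over it.

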